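Turn the sampler carousel and point out the stray vial

ROBOT

A 6-joint arm with a two-finger parallel gripper is mounted at the origin on a cart in front of the work surface, level with it; the furniture and walls round the work are solid. World frame = base frame: x ahead of the robot, y to its left, z up, the work surface at z = 0. Lengths are in m, angles in rad, forces in N, time in s.
With the tool pointing down it reaches from about 0.25 to 0.775 m from the base axis. Payload 4 kg.
Tool frame: the origin (TCP) lies at the centre of the arm's flange, where the gripper is bolted on; the fingertips stand 199 mm ahead of it and the grasp point (between the pads) lies 180 mm ahead of it; z points along the fingers, y is the line along which they close (so a half turn about z gives the same grasp; the last joint's range is limited). The gripper opens to 94 mm and grips with 3 to 60 N. Pads are 16 mm wide; open, the fingers measure 119 mm over their backs; the gripper's body (75 mm by 177 mm) begins 78 mm behind the grasp point.
Start: joints at [1.226, 0.087, 1.371, -0, 1.684, -0.103], TCP at [0.132, 0.534, 0.405] pointing down, gripper open.
Joint ranges: [-3.1, 3.1], [-0.76, 2.03], [0.27, 2.55], [-1.08, 4.22], [0.17, 2.65], [-2.57, 2.57]. Speed limits (rad/s): [2.79, 2.79, 3.14, 3.14, 3.14, 3.14].

INTERFACE

Orientations are given as [roll, pitch, yaw] about the fixed x, y, z axes, in that order (R = Rz(yaw) Ry(pitch) Rx(roll)).
In Python, from bench import robot, eyes, models gives the robot as it stands.
- The arm moves only by the tool step_arm, never from a script. Its argument "commands" is a list that holds one entry, the list of rows, each a list of 7 numbers: the shift along the tool's x, y, z in mm, then the turn, a rotation vector about the tool's x, y, z in rad, then the finger opening in mm, from 0 to 94. In form: [[[tx, ty, tz, wx, wy, wz, gripper], ...]]. A call has 1 to 20 rows; each row shifts and turns the commanded pose from where the row before left it, along the tool's axes as they then stand; what a row does not reach is not made up. A row lasts 1/8 s, in which the tool goes at most 62.5 mm and 10.7 degrees, less where a joint would pass 70% of its speed; a pose out of reach is approached as far as the arm can. A call is refused whole if a number of a shift passes 62.5 or a number of a turn 0.188, either way. A call with a gripper value outside its range is refused whole. The fingers move at their own pace and stop on an object; the grip force is fixed at half the most. Time passes only in rows, so rows that do not move let the fingers close. It gives the time, the measured TCP pose, the force, the opening and the grip force at its end, in the units of the state.
- robot.get_obs(): the state, without advancing time (a new reading comes with each control period).
- eyes.snapshot(name): name is "scene" or "top"; returns a dict with "color" (384x512x3 uint8, red, green, blue), "camera_matrix" (3x3 intrinsics, pixels), "eye" and "rotation" of the camera in the world. Camera axes: x right, y up, looking along -z (the intrinsics and any distortion apply to the point x, -y, -z); pixel columns grow to the right and rows downward; lengths in m; the calibration is good to about 2 mm. A picture is of the moment at which its call begins. There is no depth.
- robot.close_job(): hands the job in; it is judged then, once.
Trained networks look in a picture, given as the dict that the camera call returned (one of the last four; its "shot" number tells which), for a name from the list of things; names that differ only in an ending like _2 or _b are one class to them, and where a whole thing is asked for, a point or a joint stands for the part that bears it (a point fixed in the world has none). Each returns a list of dicts, best first, with "confidence" (0 to 1); they miss things now and then, are a little off and sometimes report something else, mostly with a low value. They report only what shows in the picture. A call takes as long as a camera call.
- models.masks_of(picture, query): "mask" (384x512 bool, what is visible of it) and "xy" ([column, row] in pixels, amid what is visible of it).
- models.tip_of(picture, query): "xy" ([column, row] in pixels: a listed point, or the origin of a listed thing).
The state is a dict: "time": time; "joint_positions": joint angles; "qvel": joint speeds; "joint_torque": joint torques, N m; "tool_pos": TCP position; "ee_rot": TCP orientation; "wrist_force": force on the tool from outside, world axes, zero at the start; "wrist_torque": the same for the moment, N m; "width": finger opening in m; "finger_force": force on a finger pad.
Only numpy, scipy, OpenCV 4.12 (cv2) and the standard library are available. Lean on these libraries where they do the work, as an engineer would, in place of code of your own. Each camera call takes 0.05 s, during which the arm holds its last target. There are 200 camera calls.

TASK

In the outer row of the sampler's carousel one vial stands by itself, a few pockets away from a run of four: with a fingertip pressed on the flat of the carousel, turn it until this stray vial is at the very front, nearest the bench's front edge, and let the carousel come to rest. Then point the stray out to the analyst watching by camera: hold the fingertips one to three centimetres above the middle of its cap, still, for at least two seconds, and finish there, still pointing. Touch none of the vials, grip nothing, and leave the things on the bench where they are.

Things in the scene. Friction and masses are not known exactly. Their poses are not given: they have to be found in the camera images.
- sampler_main_carousel (a joint): turning of the carousel, rad, positive anticlockwise from above; no stops, stays where left. Off-white disc 400 mm across, 50 mm thick, full of vial pockets; to a finger it is solid, its top flat: z = 0.185 at the rim, 0.189 at the hub. It turns with 0.3 N sideways at the rim, so a fingertip pressed down with 4 to 10 N and moved slowly on an arc carries it (friction about 0.6)
- carousel_axis (a point): on the carousel's vertical axis, at its top (z = 0.186); fixed. The sampler's hood, underside z = 0.25, covers the rear left: it begins 70 mm in front of the axis (-x side) and reaches from 25 mm right of the axis to far left. In front of it and at the right the carousel is open above; keep the gripper's body clear of the hood
- front_point (a point): where the stray vial's cap shall come: the point straight in front of the axis (towards the robot, -x), 180 mm from it, at the height of the cap tops (z = 0.222); fixed during a run
- stray_cap (a point): centre of the top of the stray vial's cap. The axes are upright (z up). It goes round with the carousel, 180 mm from the axis, z = 0.222; at the start it is 0.65 to 1.4 rad to the right of the front (towards -y), so the carousel must turn clockwise seen from above (joint value falling) by that angle
- stray_vial: the stray: a capped 20 ml glass vial, 23 mm across, 72 mm tall, sunk 36 mm into a pocket of the outer row, so that it stands 36 mm proud of the plate; origin at the centre of its underside. It may not be touched
- run_vial_a: first vial of the run of four: like the stray, in the same row of pockets (27 mm apart), further round to the right, 0.6 rad behind the stray with three empty pockets between. May not be touched
- run_vial_b: second vial of the run, in the next pocket
- run_vial_c: third vial of the run, in the next pocket
- run_vial_d: fourth and last vial of the run
- vial_rack: small moulded vial rack with two vials in it, 62x120x44 mm (vials to 78 mm), on the bench at the left of the carousel; bystander. Left of it (y above 0.16) the big chromatograph, 0.45 high, fills the bench: its front face is at about x = 0.37 to 0.42, so pass it in front, near the robot
- crimper: hand crimper lying on the bench in front of the carousel, 193 mm long, 32 mm high; bystander
- beaker: small beaker, 45 mm across, 56 mm tall, on the bench at the right; bystander
- timer: bench timer, 58x62x20 mm, on the bench at the right; bystander

How it is judged:
On the way, in this order (a step that is already met when the one before it is completed fails the run):
1. the stray vial is at the front and the carousel rests (horizontal distance between stray_cap and front_point below 0.035 m and velocity of joint sampler_main_carousel between -0.05 and 0.05 rad/s), for 0.3 s.
2. the fingertips are held just above the stray vial's cap (horizontal distance between the grasp point and stray_cap below 0.015 m and z of the grasp point in the frame of stray_cap between 0.02 and 0.06 m and horizontal distance between stray_cap and front_point below 0.035 m), for 1.8 s.
At the end, for the whole second after the job is handed in: The stray vial's cap is within 35 mm of the front point, the carousel rests, and the point between the finger pads is still within 15 mm of the cap's centre sideways and 20 to 60 mm above it (fingertips about 1 to 40 mm above), after at least 1.8 s of dwelling there (all of step 2 and velocity of joint sampler_main_carousel between -0.05 and 0.05 rad/s); the robot touches nothing.
It fails at once if a vial in the carousel is touched (contact force between any of the fingers, the arm and stray_vial above 0.3 N or contact force between any of the fingers, the arm and run_vial_a above 0.3 N or contact force between any of the fingers, the arm and run_vial_b above 0.3 N or contact force between any of the fingers, the arm and run_vial_c above 0.3 N or contact force between any of the fingers, the arm and run_vial_d above 0.3 N).
It fails at once if the vial rack is moved or lifted (distance of vial_rack from where it was at the start of the episode above 0.02 m).
It fails at once if the crimper is moved or lifted (distance of crimper from where it was at the start of the episode above 0.02 m).
It fails at once if the beaker is moved or lifted (distance of beaker from where it was at the start of the episode above 0.02 m).
It fails at once if the timer is moved or lifted (distance of timer from where it was at the start of the episode above 0.02 m).
It also fails if it takes over 70 s, if anything falls off the work surface, if the arm or the gripper's body presses on something with over 40 N, if the wrist force passes 120 N, or if a joint passes its speed limit or range.

## Working session

There is one attempt and no reset: what is moved stays moved. The work goes in short steps, Python scripts to look and compute and a tool call to move; the robot and the scene stay as the last step left them, time stands still between calls to the robot, and variables do not carry over. Pictures are saved under pics/ and viewed, at most 10 in all, crops included, and the job is handed in when it is done.

Besides the shell and the picture viewer there is one more tool, called after "Emit:" by a JSON object that holds its "op" and its "data", one argument or row to a line. step_arm: Moves the arm, as the interface text tells. Its arguments: {"type":"object","properties":{"commands":{"type":"array"}},"required":["commands"]}

```bash
ls; mkdir -p pics
cat > h.py <<'E'
import numpy as np, cv2
from bench import robot, eyes, models
def ray(p,xy):
    K=np.array(p["camera_matrix"]);d=np.linalg.inv(K)@[xy[0],xy[1],1.]
    return np.array(p["eye"]),np.array(p["rotation"])@(d*[1,-1,-1])
def at(p,xy,z):
    e,d=ray(p,xy);return e+d*(z-e[2])/d[2]
def pix(p,X):
    c=np.array(p["rotation"]).T@(np.array(X)-p["eye"]);c=c*[1,-1,-1]
    u=np.array(p["camera_matrix"])@c;return u[:2]/u[2]
def save(p,n): cv2.imwrite("pics/"+n,p["color"][:,:,::-1])
E
python3 - <<'E'
from h import *
o=robot.get_obs();print({k:np.round(v,3) for k,v in o.items()})
for n in("scene","top"):
    p=eyes.snapshot(n);save(p,n+"0.png");print(n,p.keys(),np.round(p["eye"],3))
    for q,z in(("carousel_axis",.186),("front_point",.222),("stray_cap",.222),("run_vial_a",.222)):
        for r in models.tip_of(p,q)[:4]:print(q,r["xy"],r["confidence"],np.round(at(p,r["xy"],z),3))
E
```

```text
pics
{'time': np.float64(0.0), 'joint_positions': array([ 1.226,  0.088,  1.372, -0.   ,  1.684, -0.103]), 'qvel': array([ 0.001,  0.003, -0.   ,  0.001,  0.001, -0.001]), 'joint_torque': array([-1.0000e-03, -3.4018e+01, -3.0243e+01,  7.2000e-02,  3.3000e-02,
       -0.0000e+00]), 'tool_pos': array([0.132, 0.534, 0.404]), 'ee_rot': array([-3.139, -0.   ,  2.9  ]), 'wrist_force': array([-0.251, -0.045,  0.009]), 'wrist_torque': array([ 0.019,  0.023, -0.006]), 'finger_force': np.float64(0.0), 'width': np.float64(0.094)}
scene dict_keys(['color', 'camera_matrix', 'eye', 'rotation', 'shot']) [0.188 0.378 0.907]Traceback (most recent call last):
  File "<stdin>", line 6, in <module>
  File "h.py", line 7, in at
    e,d=ray(p,xy);return e+d*(z-e[2])/d[2]
                                      ~^^^
IndexError: invalid index to scalar variable.
```

Run:
```python
from h import *
for n in("scene","top"):
    p=eyes.snapshot(n);save(p,n+"0.png");print(n,p["eye"],p["rotation"],p["camera_matrix"])
    for q in("carousel_axis","front_point","stray_cap","run_vial_a"):
        for r in models.tip_of(p,q)[:4]:print(q,r["xy"],r["confidence"])
```

```text
scene [0.18823226 0.3782409  0.90745886] [ 6.92040472e-01  1.07366679e-03 -2.58215824e+00] [[389.72794668   0.         257.16087886]
 [  0.         389.72794668 190.867966  ]
 [  0.           0.           1.        ]]
carousel_axis [219.1, 164.2] 0.59
front_point [285.4, 184.7] 0.6
stray_cap [276.7, 124.9] 0.47
run_vial_a [242.6, 133.6] 0.55
run_vial_a [233.2, 130.0] 0.55
top [ 0.42093884 -0.16630004  1.0410917 ] [ 0.12033698  0.00443748 -1.55902125] [[374.05654657   0.         252.26071287]
 [  0.         374.05654657 189.02396532]
 [  0.           0.           1.        ]]
front_point [250.0, 218.2] 0.55
run_vial_a [318.2, 125.9] 0.61
run_vial_a [314.1, 115.5] 0.57
run_vial_a [306.5, 99.1] 0.55
run_vial_a [310.9, 112.1] 0.45
```

View pics/scene0.png

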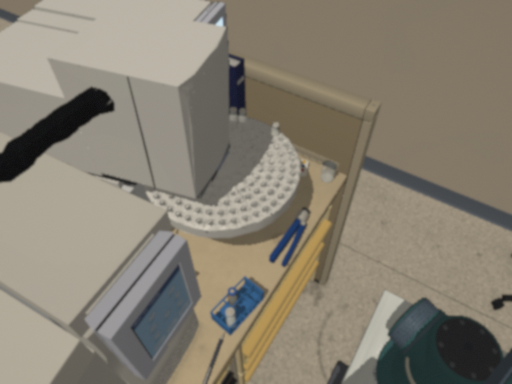

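View pics/top0.png

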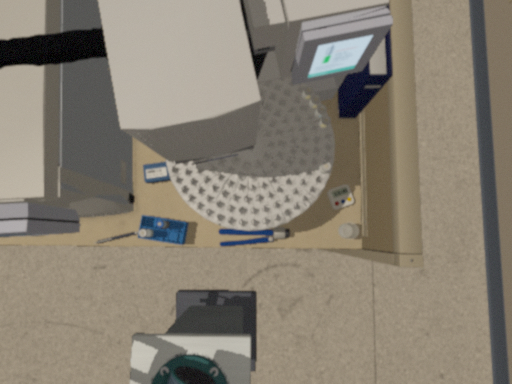

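```bash
sed -i 's/^def ray/from scipy.spatial.transform import Rotation as Ro\ndef RM(p): return Ro.from_euler("xyz",p["rotation"]).as_matrix()\ndef ray/; s/np.array(p\["rotation"\])/RM(p)/' h.py
python3 - <<'E'
from h import *
for n in("scene","top"):
    p=eyes.snapshot(n)
    for q,z in(("carousel_axis",.186),("front_point",.222),("stray_cap",.222),("stray_vial",.15),("run_vial_a",.15)):
        for r in models.tip_of(p,q)[:5]:print(n,q,r["xy"],r["confidence"],np.round(at(p,r["xy"],z),3))
    for q in("stray_vial","run_vial_a"):
        for r in models.masks_of(p,q)[:5]:print(n,"mask",q,r["xy"],r["confidence"],r["mask"].sum(),np.round(at(p,r["xy"],.21),3))
    for q in("beaker","crimper","timer","vial_rack"):
        for r in models.masks_of(p,q)[:1]:print(n,q,r["confidence"],np.round(at(p,r["xy"],.03),3))
    if n=="top":
        c=p["color"][70:250,150:370]
    else: c=p["color"][100:250,140:340]
    cv2.imwrite("pics/%s1.png"%n,cv2.resize(c[:,:,::-1],None,fx=3.5,fy=3.3,interpolation=cv2.INTER_CUBIC) if 0 else cv2.resize(c[:,:,::-1],(770,int(770*c.shape[0]/c.shape[1])) if n=="scene" else (726,594),interpolation=cv2.INTER_CUBIC))
E
```

```text
scene carousel_axis [219.7, 162.0] 0.85 [ 0.639 -0.159  0.186]
scene front_point [282.7, 187.9] 0.75 [ 0.445 -0.141  0.222]
scene stray_cap [273.5, 123.2] 0.54 [ 0.578 -0.325  0.222]
scene stray_vial [273.5, 143.4] 0.69 [ 0.575 -0.324  0.15 ]
scene run_vial_a [232.7, 128.9] 0.68 [ 0.707 -0.314  0.15 ]
scene run_vial_a [243.0, 130.1] 0.41 [ 0.678 -0.326  0.15 ]
scene mask stray_vial [275.5, 128.7] 0.53 78 [ 0.569 -0.321  0.21 ]
scene mask stray_vial [155.0, 106.4] 0.46 46454 [ 0.906 -0.221  0.21 ]
scene mask run_vial_a [233.7, 114.4] 0.44 94 [ 0.697 -0.31   0.21 ]
scene beaker 0.55 [ 0.431 -0.402  0.03 ]
scene crimper 0.76 [ 0.421 -0.147  0.03 ]
scene timer 0.63 [ 0.513 -0.397  0.03 ]
scene vial_rack 0.85 [0.428 0.08  0.03 ]
top carousel_axis [252.1, 147.3] 0.79 [ 0.622 -0.16   0.186]
top front_point [305.1, 101.4] 0.72 [ 0.721 -0.279  0.222]
top front_point [247.7, 218.8] 0.68 [ 0.454 -0.152  0.222]
top stray_cap [326.1, 166.4] 0.57 [ 0.572 -0.325  0.222]
top stray_cap [256.2, 235.1] 0.33 [ 0.419 -0.171  0.222]
top stray_vial [320.1, 170.2] 0.65 [ 0.576 -0.324  0.15 ]
top run_vial_a [314.3, 112.0] 0.68 [ 0.721 -0.311  0.15 ]
top run_vial_a [320.5, 126.5] 0.62 [ 0.685 -0.326  0.15 ]
top run_vial_a [304.9, 101.7] 0.58 [ 0.747 -0.288  0.15 ]
top run_vial_a [313.7, 117.7] 0.43 [ 0.707 -0.31   0.15 ]
top mask stray_vial [348.1, 230.5] 0.2 276 [ 0.432 -0.374  0.21 ]
top mask run_vial_a [316.9, 103.1] 0.55 104 [ 0.722 -0.308  0.21 ]
top mask run_vial_a [309.1, 93.8] 0.5 133 [ 0.744 -0.29   0.21 ]
top mask run_vial_a [166.5, 226.9] 0.23 938 [0.435 0.027 0.21 ]
top beaker 0.65 [ 0.434 -0.423  0.03 ]
top crimper 0.6 [ 0.42  -0.168  0.03 ]
top timer 0.7 [ 0.53  -0.396  0.03 ]
top vial_rack 0.86 [0.436 0.063 0.03 ]
```

View pics/top1.png

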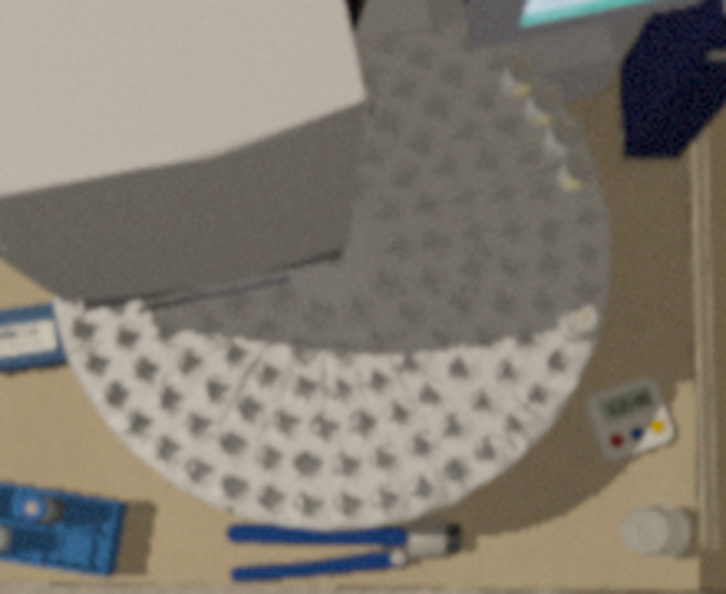

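View pics/scene1.png

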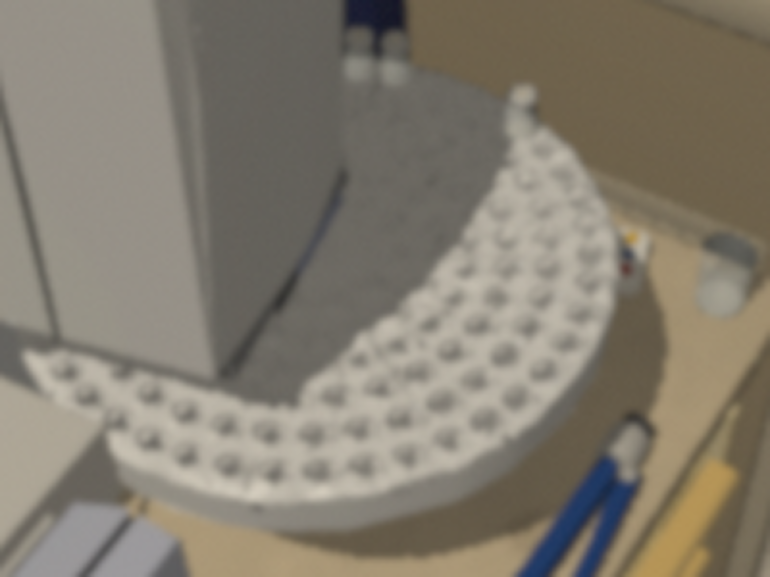

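```bash
cat >> h.py <<'E'
def rows(cur,way):
    # cur, way: x,y,z (m), yaw, n rows; prints tool-frame rows
    c=np.array(cur,float)
    for *w,n in way:
        w=np.array(w,float); d=(w-c)/n
        for i in range(n):
            s,k=np.sin(c[3]),np.cos(c[3])
            print(np.round([1e3*(d[0]*k+d[1]*s),1e3*(d[0]*s-d[1]*k),-1e3*d[2]],0).astype(int).tolist(),round(-d[3],3),np.round(c[:2]+d[:2],3)); c=c+d
E
python3 - <<'E'
from h import *
from scipy.optimize import least_squares
p=eyes.snapshot("top")
P=[(605,260),(572,392),(480,478),(320,525),(165,470),(85,372)]
W=np.array([at(p,(150+a*220/726,70+b*180/594),.185)[:2] for a,b in P]);print(W.round(3))
for r in(None,.2):
    f=lambda v:np.hypot(*(W-v[:2]).T)-(v[2] if r is None else r)
    s=least_squares(f,[.63,-.15,.2]);print(s.x,s.fun.round(3))
rows([.132,.534,.404,2.9],[(.12,.34,.46,2.6,4),(.27,.08,.46,1.8,5),(.36,-.17,.46,1.2,5),(.50,-.293,.44,.9,4)])
E
```

```text
[[ 0.621 -0.349]
 [ 0.527 -0.325]
 [ 0.466 -0.261]
 [ 0.432 -0.15 ]
 [ 0.469 -0.042]
 [ 0.537  0.016]]
[ 0.62695505 -0.15601893  0.19413602] [-0.001  0.002 -0.002  0.     0.    -0.   ]
[ 0.6345263  -0.15436443  0.2       ] [-0.005  0.002 -0.001  0.002 -0.    -0.004]
[-9, -48, -14] 0.075 [0.129 0.486]
[-12, -47, -14] 0.075 [0.126 0.437]
[-16, -46, -14] 0.075 [0.123 0.389]
[-19, -45, -14] 0.075 [0.12 0.34]
[-53, -29, 0] 0.16 [0.15  0.288]
[-56, -20, 0] 0.16 [0.18  0.236]
[-59, -11, 0] 0.16 [0.21  0.184]
[-60, -2, 0] 0.16 [0.24  0.132]
[-59, 8, 0] 0.16 [0.27 0.08]
[-53, 6, 0] 0.12 [0.288 0.03 ]
[-52, 12, 0] 0.12 [ 0.306 -0.02 ]
[-50, 19, 0] 0.12 [ 0.324 -0.07 ]
[-47, 24, 0] 0.12 [ 0.342 -0.12 ]
[-44, 30, 0] 0.12 [ 0.36 -0.17]
[-16, 44, 5] 0.075 [ 0.395 -0.201]
[-13, 45, 5] 0.075 [ 0.43  -0.231]
[-9, 46, 5] 0.075 [ 0.465 -0.262]
[-6, 46, 5] 0.075 [ 0.5   -0.293]
```

Emit:
{"op": "step_arm", "data": {
  "commands": [
    [[-9,-48,-14,0,0,0.075,0],[-12,-47,-14,0,0,0.075,0],[-16,-46,-14,0,0,0.075,0],[-19,-45,-14,0,0,0.075,0],[-53,-29,0,0,0,0.16,0],[-56,-20,0,0,0,0.16,0],[-59,-11,0,0,0,0.16,0],[-60,-2,0,0,0,0.16,0],[-59,8,0,0,0,0.16,0],[-53,6,0,0,0,0.12,0],[-52,12,0,0,0,0.12,0],[-50,19,0,0,0,0.12,0],[-47,24,0,0,0,0.12,0],[-44,30,0,0,0,0.12,0],[-16,44,5,0,0,0.075,0],[-13,45,5,0,0,0.075,0],[-9,46,5,0,0,0.075,0],[-6,46,5,0,0,0.075,0],[0,0,0,0,0,0,0],[0,0,0,0,0,0,0]]
  ]
}}

```text
time: 4.35
tool_pos: [0.4992, -0.2938, 0.4406]
ee_rot: [-3.141, -0.0, 0.9]
wrist_force: [0.7, -0.6, -0.3]
width: 0.0005
finger_force: 0.0
```

Run:
```python
from h import *
p=eyes.snapshot("scene");c=p["color"][90:240,150:350]
print(pix(p,[.4992,-.2938,.2416])-[150,90],pix(p,[.576,-.324,.222])-[150,90])
cv2.imwrite("pics/s2.png",cv2.resize(c[:,:,::-1],None,fx=3.5,fy=3.5,interpolation=cv2.INTER_CUBIC))
rows([.4992,-.2938,.4406,.9],[(.5325,-.280,.400,.9,3),(.5325,-.280,.386,.9,2)])
```

```text
[144.41504533  44.95484184] [123.9548951   33.58636918]
[11, 6, 14] -0.0 [ 0.51  -0.289]
[11, 6, 14] -0.0 [ 0.521 -0.285]
[11, 6, 14] -0.0 [ 0.532 -0.28 ]
[0, 0, 7] -0.0 [ 0.532 -0.28 ]
[0, 0, 7] -0.0 [ 0.532 -0.28 ]
```

View pics/s2.png

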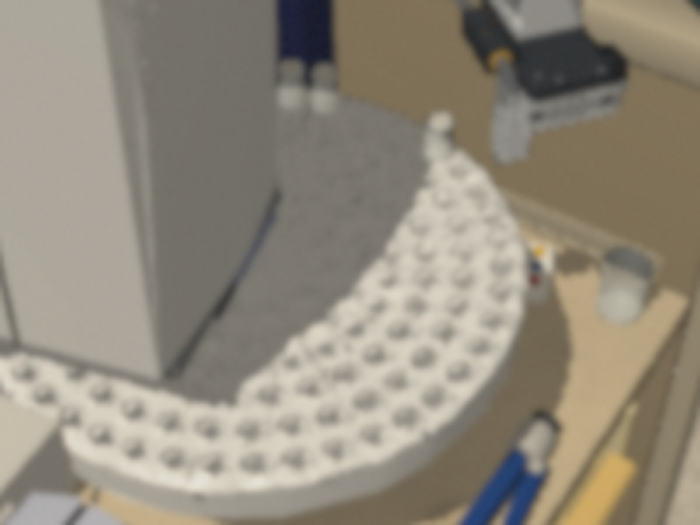

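Emit:
{"op": "step_arm", "data": {
  "commands": [
    [[11,6,14,0,0,0,0],[11,6,14,0,0,0,0],[11,6,14,0,0,0,0],[0,0,7,0,0,0,0],[0,0,6,0,0,0,0],[0,0,0,0,0,0,0],[0,0,1,0,0,0,0],[0,0,0,0,0,0,0]]
  ]
}}

```text
time: 5.4
tool_pos: [0.5339, -0.2796, 0.3854]
ee_rot: [3.14, 0.0, 0.899]
wrist_force: [-0.8, -0.4, 3.2]
width: 0.0006
finger_force: 1.3
```

Emit:
{"op": "step_arm", "data": {
  "commands": [
    [[0,0,1,0,0,0,0],[0,0,0,0,0,0,0],[0,0,0,0,0,0,0]]
  ]
}}

```text
time: 5.78
tool_pos: [0.534, -0.2796, 0.3854]
ee_rot: [3.138, 0.0, 0.899]
wrist_force: [0.2, -0.3, 4.9]
width: 0.0003
finger_force: 2.6
```

Emit:
{"op": "step_arm", "data": {
  "commands": [
    [[0,0,1.5,0,0,0,0],[0,0,0,0,0,0,0],[0,-1.6,0,0,0,0.01,0],[0,-3.2,0,0,0,0.02,0],[0.1,-4.8,0,0,0,0.03,0],[0.1,-4.8,0,0,0,0.03,0],[0.1,-4.8,0,0,0,0.03,0],[0.1,-4.8,0,0,0,0.03,0],[0,-3.2,0,0,0,0.02,0],[0,-1.6,0,0,0,0.01,0],[0,0,0,0,0,0,0]]
  ]
}}

```text
time: 7.15
tool_pos: [0.5128, -0.2602, 0.3853]
ee_rot: [3.136, 0.001, 0.719]
wrist_force: [-2.9, -2.3, 8.4]
width: 0.0006
finger_force: 4.5
```

```bash
cat > m.py <<'E'
from h import *
A=np.array([.632,-.155])
for n in("scene","top"):
    p=eyes.snapshot(n)
    for q,z in(("stray_cap",.222),("stray_vial",.15),("run_vial_a",.15),("front_point",.222),("carousel_axis",.186)):
        for r in models.tip_of(p,q)[:4]:
            w=at(p,r["xy"],z)[:2];d=A-w;print(n,q,np.round(r["xy"],0),r["confidence"],w.round(3),"phi %.3f r %.3f"%(np.arctan2(d[1],d[0]),np.hypot(*d)))
o=robot.get_obs();t=A-o["tool_pos"][:2];print("tcp",o["tool_pos"].round(4),"phi",np.arctan2(t[1],t[0]).round(3),"r",np.hypot(*t).round(4),o["wrist_force"].round(1),"yaw",o["ee_rot"][2])
E
python3 m.py
```

```text
scene run_vial_a [242. 132.] 0.61 [ 0.676 -0.318] phi 1.831 r 0.169
scene run_vial_a [237. 131.] 0.45 [ 0.69  -0.312] phi 1.926 r 0.168
scene run_vial_a [252. 135.] 0.41 [ 0.646 -0.322] phi 1.655 r 0.168
scene front_point [283. 186.] 0.75 [ 0.448 -0.146] phi -0.047 r 0.184
scene carousel_axis [220. 165.] 0.86 [ 0.632 -0.15 ] phi -1.571 r 0.005
top run_vial_a [319. 131.] 0.69 [ 0.674 -0.323] phi 1.815 r 0.173
top run_vial_a [314. 109.] 0.66 [ 0.728 -0.311] phi 2.123 r 0.183
top run_vial_a [314. 122.] 0.62 [ 0.695 -0.311] phi 1.956 r 0.169
top run_vial_a [324. 141.] 0.5 [ 0.648 -0.335] phi 1.658 r 0.180
top front_point [250. 219.] 0.8 [ 0.454 -0.158] phi 0.016 r 0.178
top front_point [322. 137.] 0.58 [ 0.639 -0.316] phi 1.615 r 0.161
top carousel_axis [249. 147.] 0.85 [ 0.623 -0.153] phi -0.277 r 0.009
top carousel_axis [323. 136.] 0.63 [ 0.651 -0.326] phi 1.682 r 0.172
tcp [ 0.5129 -0.2603  0.3853] phi 0.724 r 0.159 [-2.9 -1.6  9.1] yaw 0.7187771924401347
```

Emit:
{"op": "step_arm", "data": {
  "commands": [
    [[0,-1.6,0,0,0,0.01,0],[0,-3.2,0,0,0,0.02,0],[0.1,-4.8,0,0,0,0.03,0],[0.1,-6.4,0,0,0,0.04,0],[0.1,-6.4,0,0,0,0.04,0],[0.1,-6.4,0,0,0,0.04,0],[0.1,-6.4,0,0,0,0.04,0],[0.1,-6.4,0,0,0,0.04,0],[0.1,-6.4,0,0,0,0.04,0],[0.1,-6.4,0,0,0,0.04,0],[0.1,-6.4,0,0,0,0.04,0],[0.1,-6.4,0,0,0,0.04,0],[0.1,-6.4,0,0,0,0.04,0],[0.1,-6.4,0,0,0,0.04,0],[0.1,-4.8,0,0,0,0.03,0],[0,-3.2,0,0,0,0.02,0],[0,-1.6,0,0,0,0.01,0],[0,0,0,0,0,0,0]]
  ]
}}

```text
time: 10.0
tool_pos: [0.4738, -0.1802, 0.3852]
ee_rot: [3.138, 0.002, 0.158]
wrist_force: [-8.2, -0.4, 12.8]
width: 0.0003
finger_force: 6.3
```

```bash
python3 m.py
```

```text
scene stray_cap [296. 159.] 0.45 [ 0.464 -0.238] phi 0.459 r 0.187
scene stray_vial [293. 179.] 0.48 [ 0.464 -0.238] phi 0.458 r 0.187
scene run_vial_a [259. 136.] 0.54 [ 0.625 -0.327] phi 1.528 r 0.172
scene front_point [285. 186.] 0.57 [ 0.443 -0.149] phi -0.034 r 0.189
scene carousel_axis [220. 164.] 0.83 [ 0.633 -0.152] phi -1.854 r 0.003
top run_vial_a [325. 162.] 0.67 [ 0.597 -0.336] phi 1.380 r 0.184
top run_vial_a [328. 151.] 0.57 [ 0.623 -0.344] phi 1.524 r 0.189
top run_vial_a [318. 171.] 0.54 [ 0.575 -0.319] phi 1.235 r 0.174
top run_vial_a [315. 181.] 0.51 [ 0.551 -0.312] phi 1.093 r 0.177
top front_point [249. 218.] 0.73 [ 0.456 -0.154] phi -0.003 r 0.176
top carousel_axis [250. 148.] 0.74 [ 0.621 -0.156] phi 0.051 r 0.011
top carousel_axis [247. 222.] 0.72 [ 0.448 -0.151] phi -0.024 r 0.184
tcp [ 0.4738 -0.1803  0.3852] phi 0.158 r 0.1602 [-7.7 -0.8 12.5] yaw 0.15826464494759507
```

Emit:
{"op": "step_arm", "data": {
  "commands": [
    [[-1,0,-1.5,0,0,0,0],[0,-1.6,0,0,0,0.01,0],[0,-3.2,0,0,0,0.02,0],[0,-4.8,0,0,0,0.03,0],[0,-6.4,0,0,0,0.04,0],[0,-6.4,0,0,0,0.04,0],[0,-6.4,0,0,0,0.04,0],[0,-6.4,0,0,0,0.04,0],[0,-6.4,0,0,0,0.04,0],[0,-6.4,0,0,0,0.04,0],[0,-6.4,0,0,0,0.04,0],[0,-4.8,0,0,0,0.03,0],[0,-3.2,0,0,0,0.02,0],[0,-1.6,0,0,0,0.01,0],[0,0,0,0,0,0,0]]
  ]
}}

```text
time: 12.48
tool_pos: [0.4754, -0.1159, 0.3853]
ee_rot: [-3.141, -0.001, -0.24]
wrist_force: [-1.8, 0.6, 8.2]
width: 0.0006
finger_force: 3.9
```

```bash
python3 m.py
```

```text
scene stray_cap [286. 179.] 0.57 [ 0.453 -0.169] phi 0.076 r 0.179
scene stray_vial [288. 199.] 0.48 [ 0.443 -0.173] phi 0.097 r 0.190
scene front_point [286. 185.] 0.55 [ 0.444 -0.152] phi -0.015 r 0.188
scene carousel_axis [218. 164.] 0.64 [ 0.639 -0.151] phi -2.662 r 0.008
top stray_cap [254. 238.] 0.46 [ 0.412 -0.167] phi 0.054 r 0.220
top run_vial_a [322. 179.] 0.65 [ 0.554 -0.328] phi 1.149 r 0.190
top run_vial_a [302. 200.] 0.63 [ 0.504 -0.279] phi 0.770 r 0.179
top run_vial_a [313. 191.] 0.54 [ 0.525 -0.308] phi 0.960 r 0.186
top run_vial_a [297. 203.] 0.42 [ 0.496 -0.267] phi 0.692 r 0.176
top carousel_axis [249. 147.] 0.81 [ 0.622 -0.152] phi -0.338 r 0.010
top carousel_axis [313. 188.] 0.2 [ 0.529 -0.301] phi 0.958 r 0.179
tcp [ 0.4754 -0.116   0.3853] phi -0.244 r 0.1614 [-3.4  0.7  8.4] yaw -0.24025137032735833
```

Emit:
{"op": "step_arm", "data": {
  "commands": [
    [[0,-1.6,0,0,0,0.01,0],[0,-3.2,0,0,0,0.02,0],[0,-3.2,0,0,0,0.02,0],[0,-3.2,0,0,0,0.02,0],[0,-1.6,0,0,0,0.01,0],[0,0,0,0,0,0,0],[0,0,0,0,0,0,0],[0,0,-3,0,0,0,0],[0,0,-3,0,0,0,0],[0,0,-20,0,0,0,0],[-5,0,-35,0,0,-0.06,0],[-10,0,-20,0,0,-0.06,0],[-15,0,0,0,0,-0.06,0],[0,0,0,0,0,-0.06,0],[0,0,0,0,0,0,0]]
  ]
}}

```text
time: 14.95
tool_pos: [0.45, -0.0967, 0.4644]
ee_rot: [-3.141, 0.0, -0.081]
wrist_force: [-0.4, -0.6, 0.2]
width: 0.0008
finger_force: 0.0
```

```bash
cat >> m.py <<'E'
p=eyes.snapshot("scene");c=p["color"][100:250,150:350]
cv2.imwrite("pics/s3.png",cv2.resize(c[:,:,::-1],None,fx=3.8,fy=3.8,interpolation=cv2.INTER_CUBIC))
p=eyes.snapshot("top");c=p["color"][130:260,170:350]
cv2.imwrite("pics/t3.png",cv2.resize(c[:,:,::-1],None,fx=4.4,fy=4.4,interpolation=cv2.INTER_CUBIC))
E
python3 m.py
```

```text
scene stray_cap [285. 186.] 0.57 [ 0.444 -0.148] phi -0.038 r 0.189
scene stray_vial [284. 202.] 0.59 [ 0.446 -0.159] phi 0.022 r 0.186
scene run_vial_a [293. 171.] 0.44 [ 0.479 -0.26 ] phi 0.600 r 0.186
scene front_point [284. 186.] 0.71 [ 0.446 -0.149] phi -0.032 r 0.186
scene carousel_axis [218. 166.] 0.9 [ 0.634 -0.145] phi -1.765 r 0.011
top run_vial_a [315. 185.] 0.58 [ 0.541 -0.311] phi 1.042 r 0.181
top run_vial_a [293. 210.] 0.55 [ 0.479 -0.259] phi 0.597 r 0.185
top run_vial_a [309. 196.] 0.51 [ 0.514 -0.296] phi 0.876 r 0.184
top run_vial_a [300. 202.] 0.46 [ 0.5   -0.274] phi 0.734 r 0.178
top carousel_axis [251. 146.] 0.86 [ 0.624 -0.157] phi 0.301 r 0.008
tcp [ 0.4501 -0.0967  0.4646] phi -0.31 r 0.191 [ 0.5  0.2 -0.6] yaw -0.08025607993389405
```

View pics/s3.png

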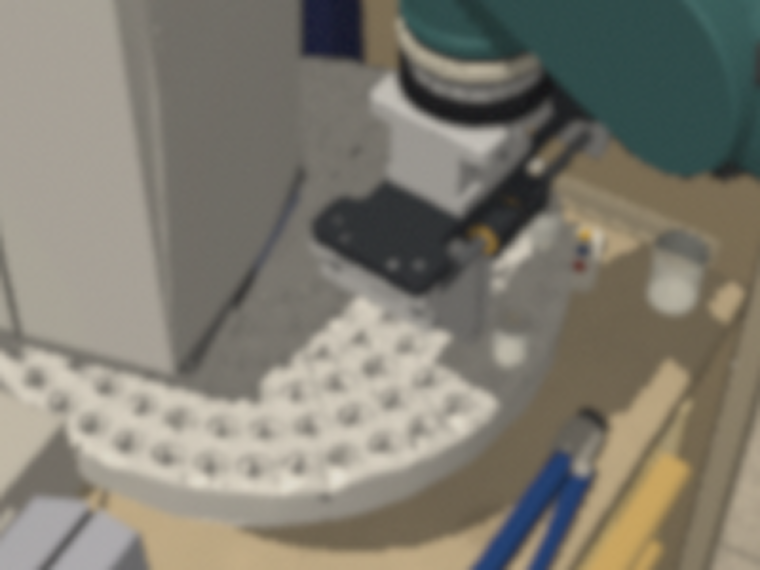

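View pics/t3.png

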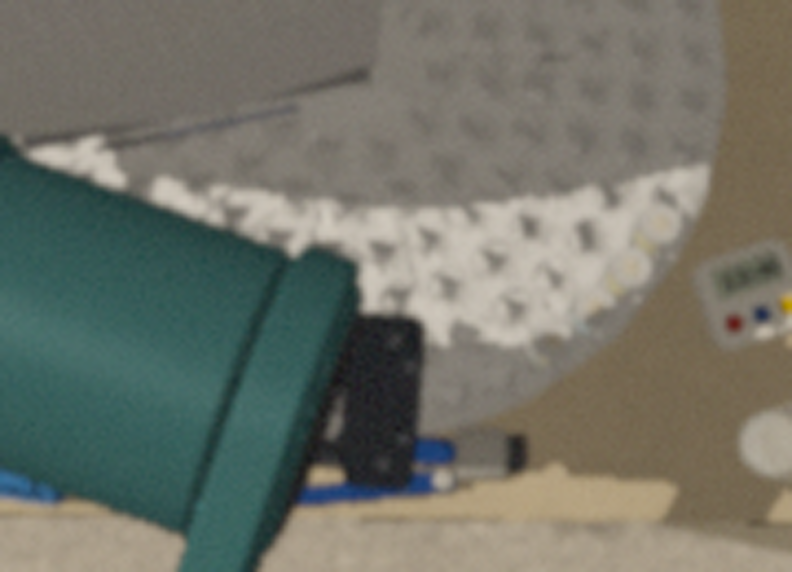

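Run:
```python
from h import *
p=eyes.snapshot("scene");c=p["color"][160:220,250:330]
im=cv2.resize(c[:,:,::-1],None,fx=9,fy=9,interpolation=cv2.INTER_CUBIC)
for z,col in((.222,(0,0,255)),(.187,(255,0,0))):
    t=np.linspace(0,2*np.pi,40);q=np.array([pix(p,[.449+.0115*np.cos(a),-.154+.0115*np.sin(a),z]) for a in t])
    cv2.polylines(im,[np.int32((q-[250,160]+.5)*9)],1,col,1)
cv2.imwrite("pics/s4.png",im)
rows([.4501,-.0967,.4646,-.08],[(.449,-.154,.442,0,5)])
```

```text
[1, 11, 5] -0.016 [ 0.45  -0.108]
[1, 11, 5] -0.016 [ 0.45 -0.12]
[0, 11, 5] -0.016 [ 0.449 -0.131]
[0, 11, 5] -0.016 [ 0.449 -0.143]
[0, 11, 5] -0.016 [ 0.449 -0.154]
```

View pics/s4.png

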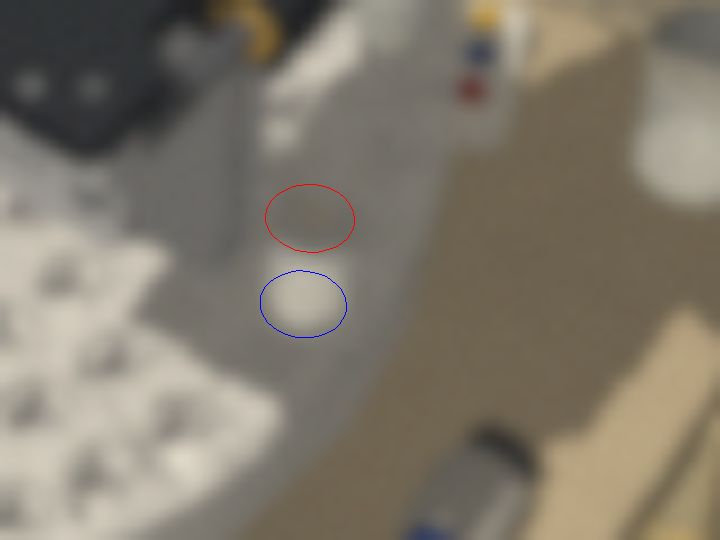

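Emit:
{"op": "step_arm", "data": {
  "commands": [
    [[1,11,0,0,0,-0.016,0],[1,11,2,0,0,-0.016,0],[0,11,5,0,0,-0.016,0],[0,11,8,0,0,-0.016,0],[0,11,8,0,0,-0.016,0],[0,2,0,0,0,0,0],[0,0,0,0,0,0,0],[0,0,0,0,0,0,0]]
  ]
}}

```text
time: 16.7
tool_pos: [0.4494, -0.1536, 0.4421]
ee_rot: [3.141, -0.001, 0.0]
wrist_force: [-0.7, -1.1, 1.5]
width: 0.0004
finger_force: 0.0
```

Run:
```python
from h import *
p=eyes.snapshot("scene");c=p["color"][150:220,240:340]
im=cv2.resize(c[:,:,::-1],None,fx=8,fy=8,interpolation=cv2.INTER_CUBIC)
cv2.imwrite("pics/s5.png",im)
for q,z in(("stray_cap",.222),("stray_vial",.15),("run_vial_a",.15)):
    for r in models.tip_of(p,q)[:3]:print(q,r["confidence"],at(p,r["xy"],z).round(3))
```

```text
stray_cap 0.54 [ 0.446 -0.156  0.222]
stray_vial 0.49 [ 0.383 -0.07   0.15 ]
stray_vial 0.46 [ 0.448 -0.166  0.15 ]
run_vial_a 0.38 [ 0.486 -0.262  0.15 ]
```

View pics/s5.png

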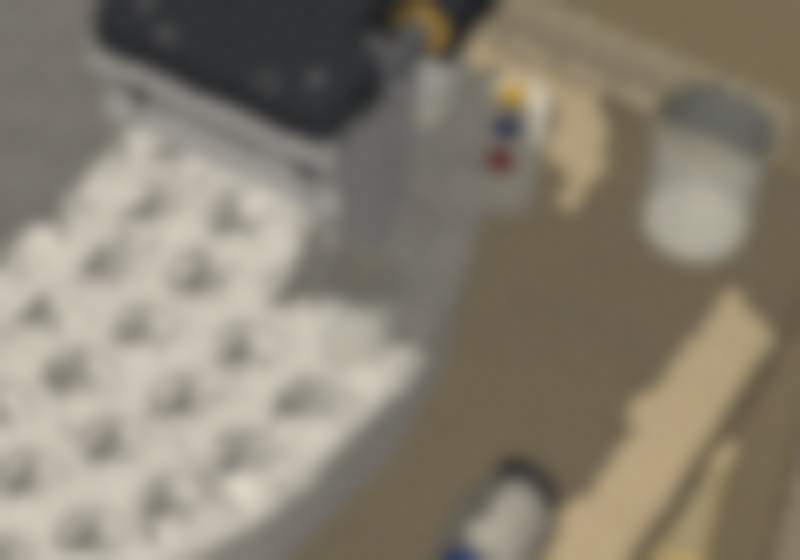

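Emit:
{"op": "step_arm", "data": {
  "commands": [
    [[0,0,0,0,0,0,0],[0,-1,0,0,0,0,0],[0,0,0,0,0,0,0],[0,0,0,0,0,0,0],[0,0,0,0,0,0,0],[0,0,0,0,0,0,0],[0,0,0,0,0,0,0],[0,0,0,0,0,0,0],[0,0,0,0,0,0,0],[0,0,0,0,0,0,0],[0,0,0,0,0,0,0],[0,0,0,0,0,0,0],[0,0,0,0,0,0,0],[0,0,0,0,0,0,0],[0,0,0,0,0,0,0],[0,0,0,0,0,0,0],[0,0,0,0,0,0,0],[0,0,0,0,0,0,0],[0,0,0,0,0,0,0],[0,0,0,0,0,0,0]]
  ]
}}

```text
time: 19.4
tool_pos: [0.4494, -0.1528, 0.4416]
ee_rot: [-3.142, 0.0, -0.0]
wrist_force: [-0.3, -0.1, -0.3]
width: 0.0006
finger_force: 0.0
```

```bash
python3 -c "
from bench import robot
o=robot.get_obs();print(o['tool_pos'],o['wrist_force']);print(robot.close_job())"
```

```text
[ 0.44938465 -0.15281471  0.4416389 ] [-0.29737534 -0.10890318 -0.33739258]
the job is handed in; nothing more can be done
None
```

I turned the carousel about 1.25 rad clockwise, so the stray vial sits at the front to within about 1 cm by camera. The fingertips are holding still about 2 cm above its cap, after a dwell of about 2.5 s. The job was handed in at about 19 s; no verdict came back.

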